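Dock a valve block at the hydraulic test bench

ROBOT

A 7-joint arm with a two-finger parallel gripper is mounted at the origin on the work surface. World frame = base frame: x ahead of the robot, y to its left, z up, the work surface at z = 0. Lengths are in m, angles in rad, forces in N, time in s.
With the tool pointing down it reaches from about 0.425 to 0.95 m from the base axis. Payload 4.7 kg.
Tool frame: the origin (TCP) lies on the centre line of the jaws, within the pads' length; the fingertips stand robot.nose_length ahead of it and the grasp point (between the pads) lies 8 mm behind it (robot.nose_length is the distance from the TCP to the fingertips, in m); z points along the fingers, y is the line along which they close (so a half turn about z gives the same grasp; the last joint's range is limited). The gripper opens to 85 mm and grips with 20 to 120 N. Pads are 22 mm wide; open, the fingers measure 114 mm over their backs; the gripper's body (76 mm by 85 mm) begins 54 mm behind the grasp point. The pads swing forward as they close: fully open they stand 13 mm farther back than shut.
Start: joints at [1.247, 0.469, -0.049, 1.532, 0.024, 1.141, -0.082], TCP at [0.196, -0.646, 0.242] pointing down, gripper open.
Joint ranges: [-2.59, 2.59], [-0.33, 1.99], [-1.39, 1.29], [0.1, 2.45], [-1.04, 4.18], [0.21, 1.99], [-2.66, 2.66]. Speed limits (rad/s): [2.57, 2.57, 3.14, 3.14, 3.14, 3.14, 3.14].

INTERFACE

Orientations are given as [roll, pitch, yaw] about the fixed x, y, z axes, in that order (R = Rz(yaw) Ry(pitch) Rx(roll)).
In Python, from plant import robot gives the robot as it stands. Calls block until the motion is done:
- robot.goto(position, orientation): joint-space move of the TCP to a pose.
- robot.move_straight(position, vel=0.15, attitude=None, contact_N=None): straight line of the TCP; attitude=None keeps the orientation; vel is the mean speed in m/s. With contact_N (N) it stops when the force on the tool has changed by that much, and returns True; else False.
- robot.move_joints(angles): joint-space move.
- robot.grip(opening, strength=None): opening from 0.0 (shut) to 1.0 (fully open); strength is the grip in N (None keeps the last); returns when the fingers have stopped.
- robot.sleep(seconds).
- robot.inverse_kinematics(position, orientation): joint angles nearest the present ones, or None.
- robot.sense(): the state.
- robot.grab_frame(name): name is "scene" or "top" or "wrist"; returns a dict with "image" (480x640x3 uint8, red, green, blue), "range_z" (480x640 float32, m along the optical axis (not along the pixel's ray), 0 where there is no reading), "fx", "fy", "cx", "cy" (pixels), "R" (3x3) and "t" (3): a world point X has camera coordinates R X + t. Camera axes: x right, y down, z forward; pixel columns grow to the right and rows downward; lengths in m; the calibration is good to about 2 mm. A picture is of the moment at which its call begins.
A pose or a line that the arm cannot do raises robot.IKError and nothing moves.
- robot.close_job(): hands the job in; it is judged then, once.
The state is a dict: "t": time; "joint_pos": joint angles; "joint_velocities": joint speeds; "effort": joint torques, N m; "tcp_pos": TCP position; "tcp_rot": TCP orientation; "wrist_force": force on the tool from outside, world axes, zero at the start; "torque": the same for the moment, N m; "opening": opening from 0.0 (shut) to 1.0 (fully open); "gripper_force": force on a finger pad.
Only numpy, scipy, OpenCV 4.12 (cv2) and the standard library are available. Lean on these libraries where they do the work, as an engineer would, in place of code of your own. Each camera call takes 0.05 s, during which the arm holds its last target. There are 200 camera calls.

TASK

Set the silver valve block down on the dark plate of the test dock, in front of the two guide rails and lengthwise to them, then slide it in along the plate, past the sprung side ball, until the ball clicks into the block's slot and holds it, and let go. Push gently, because ramming the stop spoils the dock, and leave the other blocks and tools where they lie.

Things in the scene. Friction and masses are not known exactly. Their poses are not given: they have to be found in the camera images.
- block_center (a point): Centre of the silver valve block, 70 (its x) x 50 (its y) x 55 mm high, 27.5 mm above its underside, 0.3 to 0.6 kg, standing on the bench. Two brass ports (16 mm wide, 8 tall) on its top. Half-way along each long (+-y) side an upright slot, 11 mm wide, 5 deep. Upright corners cut back 5 mm over the last 12 mm of length. Same turned half round: either end may lead.
- dock: The fixed test dock: a dark plate 200 (x) x 120 (y) x 8 mm with two oiled aluminium guide rails, 52 mm apart inside and 14 mm high, flared lips at their open end, a red end stop 34 mm tall. Origin: centre of the plate's underside. More than 35 N between block and dock during the push spoils it.
- dock_mouth (a point): Point on the plate's top face midway between the outer ends of the flared lips, where the gap is about 71 mm; it narrows to 52 mm over the next 19 mm, then the rails run 90 mm. In front of it 71 mm of plate lies free. Axes as dock_home.
- dock_home (a point): On the plate's top face, 49 mm beyond dock_mouth: where the middle of the block's underside lies when clicked, at the stop's middle setting. x: push direction, y: to the ball's side. Stop and ball are one unit, set up to 12 mm nearer or farther along x each time; not measured, to be felt. Passing the ball takes 4 to 12 N; the hard stop is 1.2 mm past the click: stop pushing at about 16 N.
- dock_ball (a joint): Sprung steel ball 14 mm wide, 8.5 mm above the plate, standing 5 mm out of the +y rail beside dock_home (at the middle setting). Value: how far it is pressed back (m): 0 fully out, 0.002 to 0.005 while the block's side rides on it, below 0.001 when clicked into the slot (or untouched).
- black_block: Loose black block 70 x 50 x 55 mm with steel ports, a bystander; origin at the middle of its underside.
- grey_block: Loose dark grey block 60 x 60 x 40 mm with one steel port, a bystander; origin at the middle of its underside.
- mallet: Loose green mallet, 230 mm long, lying flat, a bystander; origin under its handle.
- screwdriver: Loose red-handled screwdriver, a bystander.
- wrench: Loose steel wrench, a bystander.
- hex_key: Loose dark hex key, 120 x 30 mm, a bystander.
- plug: Loose brass screw plug, 28 mm wide, 24 mm tall, a bystander.

How it is judged:
On the way:
1. the silver block stands upright on the dock's plate, lengthwise, in front of the ball (x of block_center in the frame of dock_home between -0.13 and -0.055 m and y of block_center in the frame of dock_home between -0.02 and 0.02 m and z of block_center in the frame of dock_home below 0.032 m and angle between block_center's own z axis and vertical below 0.15 rad and angle between the x axis of block_center and the x axis of dock_home, either way round below 0.35 rad), for 0.2 s.
At the end, for the whole second after the job is handed in: The silver block stands on the plate between the rails, within 15 mm (along the push) and 4 mm (across) of dock_home, upright and in line with the rails, with the ball sprung out into its slot (pressed back less than 1.5 mm), let go and at rest (x of block_center in the frame of dock_home between -0.015 and 0.015 m and y of block_center in the frame of dock_home between -0.004 and 0.004 m and z of block_center in the frame of dock_home below 0.031 m and angle between block_center's own z axis and vertical below 0.05 rad and angle between the x axis of block_center and the x axis of dock_home, either way round below 0.08 rad and value of joint dock_ball below 0.0015 m and linear speed of block below 0.02 m/s); the robot touches nothing.
It fails at once if the block, pushed in between the rails, is pressed on the dock with more than 35 N (contact force between block and dock above 35 N and x of block_center in the frame of dock_home above -0.055 m).
It fails at once if a bystander is moved by more than 30 mm (distance of any of black_block, grey_block, mallet, screwdriver, wrench, hex_key, plug from where it was at the start of the episode above 0.03 m).
It also fails if it takes over 58 s, if anything falls off the work surface, if the arm or the gripper's body presses on something with over 40 N, if the wrist force passes 120 N, or if a joint passes its speed limit or range.

## Working session

There is one attempt and no reset: what is moved stays moved. The work goes in short steps, each a Python script; the robot and the scene stay as the last script left them, time stands still between calls to the robot, and variables do not carry over. Pictures are saved under pics/ and viewed, at most 10 in all, crops included, and the job is handed in when it is done.

```bash
mkdir -p pics; ls
python3 - <<'E'
from plant import robot
import cv2,numpy as np
for n in("top","scene"):
    f=robot.grab_frame(n); cv2.imwrite(f"pics/{n}0.png",f["image"][:,:,::-1]); np.savez(f"pics/{n}0.npz",**f)
s=robot.sense(); print(s["t"],s["tcp_pos"],s["tcp_rot"],robot.nose_length,s["wrist_force"])
E
```

```text
pics
0.1 [ 0.19600244 -0.6453975   0.24134512] [-3.13979404e+00  7.11835314e-05  2.94889220e-01] 0.011 [0.0334843  0.46062497 0.00659315]
```

View pics/top0.png

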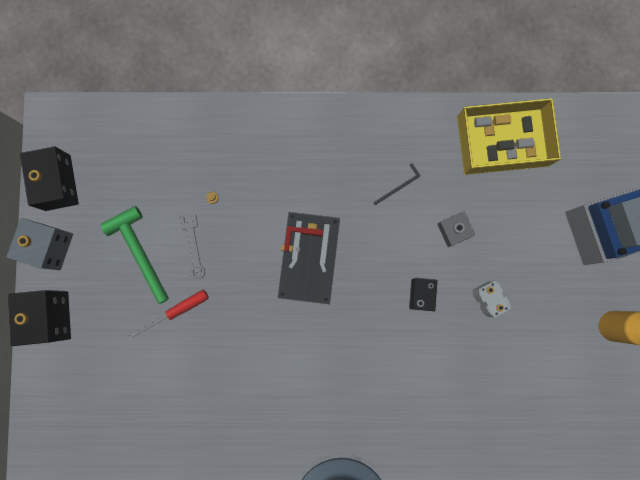

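View pics/scene0.png

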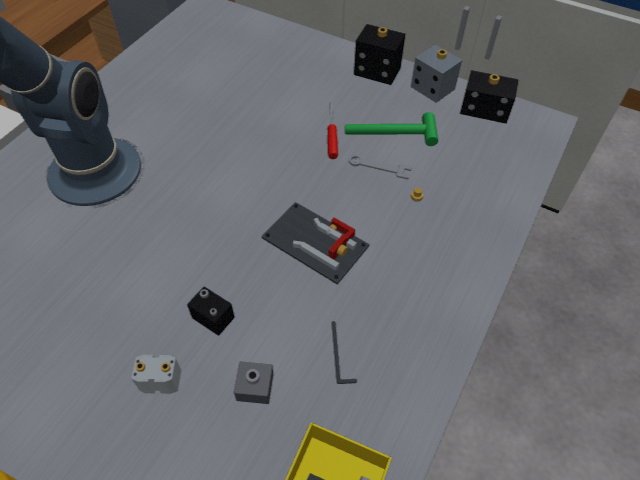

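The top view has the silver block at about (494,299), with ports at (490,290) and (500,307). The dock is at (309,258), its mouth toward the robot and the push pointing up the image; the ball is on the left rail. In the scene view the block is at (155,368) and the dock at (315,242). I'll triangulate coarsely, then look with the wrist camera.

```bash
cat > h.py <<'E'
import numpy as np
def ray(f,u,v):
    R=np.array(f["R"]);t=np.array(f["t"]); d=R.T@np.array([(u-f["cx"])/f["fx"],(v-f["cy"])/f["fy"],1.]); return -R.T@t,d
def tri(obs):  # [(frame,u,v),...] least-squares ray intersection -> point, residual
    A=np.zeros((3,3));b=np.zeros(3);L=[]
    for f,u,v in obs:
        c,d=ray(f,u,v);d=d/np.linalg.norm(d);P=np.eye(3)-np.outer(d,d);A+=P;b+=P@c;L.append((c,P))
    X=np.linalg.solve(A,b); return X,max(np.linalg.norm(P@(X-c)) for c,P in L)
def onz(f,u,v,z):
    c,d=ray(f,u,v); return c+d*(z-c[2])/d[2]
def depth(f,u,v):
    z=float(f["range_z"][int(v),int(u)]); c,d=ray(f,u,v); return c+d*z
E
python3 - <<'E'
from h import *; np.set_printoptions(precision=4,suppress=True)
T=dict(np.load("pics/top0.npz"));S=dict(np.load("pics/scene0.npz"))
for n,a,b in[("pA",(490,290),(141,367)),("pB",(500,307),(166,367)),("c_tl",(289,212),(367,243)),("c_bl",(279,298),(295,206)),("c_br",(330,303),(264,237)),("c_tr",(339,218),(338,277))]:
    print(n,*tri([(T,*a),(S,*b)]),depth(T,*a),depth(S,*b))
from plant import robot
for p in([.43,-.35,.3],[.5,0.05,.3],[.5,.1,.3]): print(robot.inverse_kinematics(p,[np.pi,0,0]))
f=robot.grab_frame("wrist");R=np.array(f["R"]);print(R,-R.T@f["t"],f["fx"],robot.sense()["tcp_pos"])
E
```

```text
pA [ 0.4665 -0.3352  0.0737] 0.020234858616692844 [ 0.4805 -0.3223  0.0655] [ 0.4459 -0.3464  0.0641]
pB [ 0.4594 -0.3337  0.0499] 0.020927402105949962 [ 0.4436 -0.3446  0.0606] [ 0.4847 -0.3257  0.0663]
c_tl [0.6586 0.1193 0.0141] 0.0014764565894466234 [0.6603 0.1203 0.0107] [0.6567 0.1203 0.0113]
c_bl [ 0.4635  0.1435 -0.0047] 0.0007189069587052766 [ 0.4629  0.1428 -0.0016] [0.4716 0.1322 0.0122]
c_br [0.4535 0.0273 0.0074] 0.0022548193310012988 [ 0.4516  0.0258 -0.0026] [0.4566 0.0269 0.0102]
c_tr [0.6456 0.0063 0.0244] 0.0012934481293016859 [0.6472 0.005  0.0057] [0.6421 0.0167 0.0077]
[ 0.7156  0.2302 -0.1307  1.7428  0.0323  1.1707 -0.9952]
[ 0.4987  0.2142 -0.7884  1.8238  0.1644  1.1705 -1.9136]
[ 0.4762  0.2535 -0.8952  1.8052  0.2129  1.1838 -2.0554]
[[ 0.289  -0.9573 -0.002 ]
 [-0.9176 -0.2776  0.2845]
 [-0.2729 -0.0804 -0.9587]] [ 0.2659 -0.6261  0.3748] 367.87686022255843 [ 0.196  -0.6455  0.2415]
```

Run:
```python
from plant import robot
from h import *
import cv2
def snap(n):
    robot.sleep(.2); f=robot.grab_frame("wrist"); np.savez(f"pics/{n}.npz",**f); return f["image"][:,:,::-1]
robot.goto([.463,-.334,.20],[np.pi,0,.54]); a=snap("b1")
robot.move_straight([.44,-.37,.24],vel=.2); b=snap("b2")
cv2.imwrite("pics/b.png",np.vstack([a[90:390,0:640],b[90:390]])); print(robot.sense()["t"])
```

```text
2.6167
```

View pics/b.png

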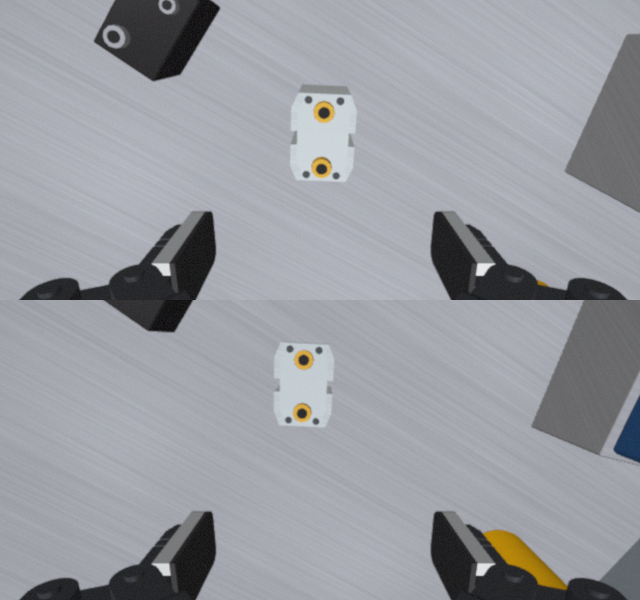

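View 1 has ports at (323.5,202) and (321.5,258) and corner screws at (308,190), (340,191), (306,264), (336,266). View 2 has ports at (304,150) and (302,203) and screws at (290,139), (319,140), (288,210), (316,211), all in full-frame rows. The pads are well clear.

Run:
```python
from h import *; np.set_printoptions(precision=4,suppress=True)
A=dict(np.load("pics/b1.npz"));B=dict(np.load("pics/b2.npz"))
a=[(323.5,202),(321.5,258),(308,190),(340,191),(306,264),(336,266)]
b=[(304,150),(302,203),(290,139),(319,140),(288,210),(316,211)]
P=[]
for p,q in zip(a,b):
    X,r=tri([(A,*p),(B,*q)]); P.append(X); print(X,r,onz(A,*p,.055),onz(B,*q,.055),depth(A,*p)[2])
s=np.array([onz(F,*p,.055) for F,l in((A,a),(B,b)) for p in l[2:]]).reshape(2,4,3)
print(s.mean(1), P[2:] and np.mean(P[2:],0))
for F in s: 
  d=(F[0]+F[1]-F[2]-F[3]); print(np.arctan2(d[1],d[0]))
print("depth top",[np.round(depth(A,u,v)[2],4) for u,v in((320,225),(330,235),(315,240))])
```

```text
[ 0.4807 -0.3268  0.0593] 0.00023082997436655009 [ 0.4799 -0.3271  0.055 ] [ 0.4806 -0.3269  0.055 ] 0.06524990685572546
[ 0.4421 -0.3477  0.0622] 1.876330517651295e-05 [ 0.44  -0.349  0.055] [ 0.4407 -0.348   0.055 ] 0.06576899018667365
[ 0.4822 -0.3124  0.0567] 0.0002575096217556194 [ 0.4818 -0.3123  0.055 ] [ 0.4823 -0.3124  0.055 ] 0.05661123876681945
[ 0.494  -0.3334  0.0573] 0.0002056118592304168 [ 0.4935 -0.3336  0.055 ] [ 0.4941 -0.3335  0.055 ] 0.057246216544768636
[ 0.4292 -0.3407  0.0554] 0.00015846411865528363 [ 0.4292 -0.3409  0.055 ] [ 0.429  -0.3406  0.055 ] 0.05855615729833008
[ 0.4416 -0.3616  0.0596] 0.00020335661696651832 [ 0.4401 -0.3625  0.055 ] [ 0.4409 -0.3622  0.055 ] 0.05678115789707283
[[ 0.4611 -0.3373  0.055 ]
 [ 0.4616 -0.3372  0.055 ]] [ 0.4618 -0.337   0.0573]
0.49699475146417776
0.4898822471509812
depth top [np.float64(0.0564), np.float64(0.0579), np.float64(0.0562)]
```

Run:
```python
from plant import robot
from h import *
for n,p,y in(("above",[.4613,-.334,.12],.52),("g",[.4613,-.334,.035],.52),("hover",[.49,.08,.13],-.11),("push",[.43,.09,.03],-.11),("push",[.44,.088,.02],-.11)): print(n,robot.inverse_kinematics(p,[np.pi,0,y]))
```

```text
above [ 0.72695937  0.44655545 -0.22525884  1.89702468  0.13327676  0.81234775
 -0.61959874]
g [ 0.70241136  0.56798401 -0.19678846  1.94573185  0.17605385  0.64414174
 -0.65619424]
hover [ 0.0768782   0.34792946 -0.39145599  2.04628709  0.18594079  0.78052458
 -2.10693508]
push [-0.04173901  0.44499192 -0.31424439  2.23818192  0.28414744  0.49451933
 -2.25950496]
push [-0.05466901  0.47258993 -0.2877631   2.22285201  0.28383962  0.47947399
 -2.24640725]
```

Run:
```python
from plant import robot
from h import *
import cv2
def snap(n):
    robot.sleep(.2); f=robot.grab_frame("wrist"); np.savez(f"pics/{n}.npz",**f); return f["image"][:,:,::-1]
robot.goto([.4615,-.337,.12],[np.pi,0,.493]); robot.move_straight([.4615,-.337,.030],vel=.12)
robot.grip(0.0,strength=60); s=robot.sense(); print(s["opening"],s["gripper_force"],s["tcp_pos"])
robot.move_straight([.4615,-.337,.2],vel=.2); print(robot.sense()["wrist_force"])
robot.goto([.49,.085,.20],[np.pi,0,-.11]); a=snap("d1")
robot.move_straight([.50,.05,.24],vel=.2); b=snap("d2")
cv2.imwrite("pics/d.png",np.vstack([a[0:300,0:640],b[0:300]])); print(robot.sense()["t"],robot.sense()["opening"])
```

```text
0.5744938618630264 63.567111790180206 [ 0.46155162 -0.33662778  0.03089201]
[-0.01694901 -0.32706199 -5.40358747]
7.9917 0.5739775466582612
```

View pics/d.png

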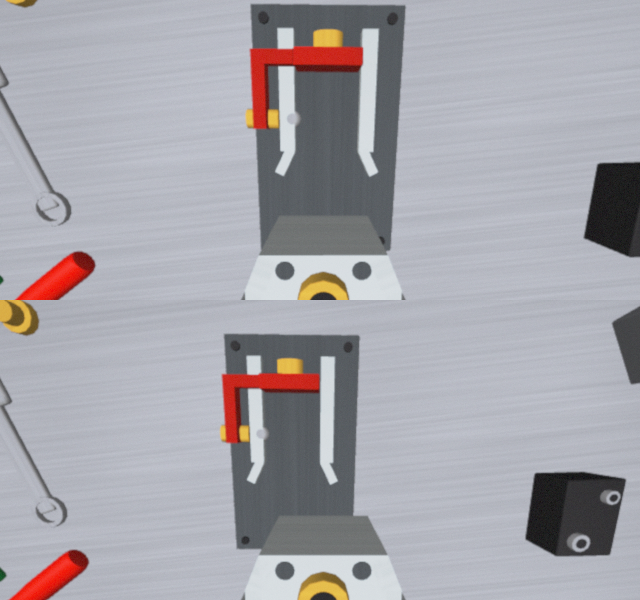

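The block is held (opening 49 mm). View 1 shows the rails' inner bends at (296,152) and (359,151), lip ends at (280,175) and (373,175), and the ball at (292,118). View 2 has the lip ends at (251,182) and (332,182) and the ball at (262,133).

Run:
```python
from h import *; np.set_printoptions(precision=4,suppress=True)
A=dict(np.load("pics/d1.npz"));B=dict(np.load("pics/d2.npz"))
pts={"lipL":((280,175),(251.5,182),.022),"lipR":((373,175),(332,182),.022),
"farL":((286,28),(254,56),.022),"farR":((370.5,29),(328,57),.022),
"scTL":((264,18),(236,46),.008),"scTR":((392,19),(348,47),.008),"bendL":((296,152),(264,162),.022),"bendR":((359,151),(321,162),.022),"ball":((292,118),(262,133),.02)}
D={}
for n,(p,q,z) in pts.items():
    X,r=tri([(A,*p),(B,*q)]); D[n]=(onz(A,*p,z)+onz(B,*q,z))/2; print(n,X,round(r,4),onz(A,*p,z),onz(B,*q,z))
d=D["farL"]+D["farR"]-D["bendL"]-D["bendR"]; print("yaw mid",np.arctan2(d[1],d[0]))
e=D["scTL"]-D["scTR"]; print("yaw screws",np.arctan2(-e[0],e[1]))
e=D["lipL"]-D["lipR"]; print("yaw lips",np.arctan2(-e[0],e[1]),np.linalg.norm(e))
yaw=np.arctan2(d[1],d[0]);u=np.array([np.cos(yaw),np.sin(yaw)])
m=(D["lipL"]+D["lipR"])[:2]/2; print("mouth",m,"home",m+.049*u,"ball x rel home",(D["ball"][:2]-m-.049*u)@u)
for k in D: print(k,(D[k][:2]-m-.049*u)@u,(D[k][:2]-m)@[-u[1],u[0]])
```

```text
lipL [0.5307 0.115  0.0176] 0.0004 [0.5308 0.1143 0.022 ] [0.5316 0.1141 0.022 ]
lipR [0.524  0.0381 0.0326] 0.0007 [0.5219 0.0368 0.022 ] [0.5232 0.0381 0.022 ]
farL [0.6382 0.0935 0.0252] 0.0001 [0.6391 0.0938 0.022 ] [0.6388 0.094  0.022 ]
farR [0.6311 0.0305 0.0221] 0.0001 [0.6312 0.0305 0.022 ] [0.631  0.0304 0.022 ]
scTL [0.6512 0.1106 0.0087] 0.0001 [0.6514 0.1108 0.008 ] [0.6512 0.1107 0.008 ]
scTR [0.6393 0.0113 0.0083] 0.0 [0.6394 0.0112 0.008 ] [0.6394 0.0113 0.008 ]
bendL [0.5488 0.098  0.03  ] 0.0005 [0.5479 0.0985 0.022 ] [0.5487 0.0994 0.022 ]
bendR [0.5425 0.0464 0.0181] 0.0 [0.5428 0.0468 0.022 ] [0.5429 0.0464 0.022 ]
ball [0.5749 0.0988 0.0117] 0.0001 [0.5747 0.0983 0.02  ] [0.5747 0.0975 0.02  ]
yaw mid -0.11791686800223385
yaw screws -0.11934003169107271
yaw lips -0.11183054400858615 0.07727173879481812
mouth [0.5269 0.0758] home [0.5755 0.0701] ball x rel home -0.00404591165741858
lipL -0.04923514896713871 0.038635153798799664
lipR -0.04876485103286118 -0.03863515379879966
farL 0.06018523454811852 0.031110484650846613
farR 0.05984345835111998 -0.032795614182976315
scTL 0.07049019200327539 0.049328238292797096
scTR 0.07034762749708552 -0.05084605020129314
bendL -0.030415215737011867 0.025472940946011394
bendR -0.02969157096456315 -0.027158070478141085
ball -0.00404591165741858 0.027521244866723412
```

```bash
cat >> h.py <<'E'
YAW=-.118; U=np.array([np.cos(YAW),np.sin(YAW)]); HOME=np.array([.5754,.0693])
def at(x,z,y=0): return [*(HOME+x*U+y*np.array([-U[1],U[0]])),z]
E
python3 - <<'E'
from plant import robot
from h import *
import cv2
robot.goto(at(-.082,.12),[np.pi,0,YAW]); robot.move_straight(at(-.082,.048),vel=.1)
print(robot.move_straight(at(-.082,.036),vel=.02,contact_N=3),robot.sense()["tcp_pos"],robot.sense()["wrist_force"])
robot.grip(.9); robot.sleep(.2); s=robot.sense(); print(s["opening"],s["tcp_pos"],s["wrist_force"])
robot.move_straight(at(-.082,.14),vel=.2); robot.move_straight(at(-.11,.20),vel=.2)
robot.sleep(.2); f=robot.grab_frame("wrist"); np.savez("pics/p1.npz",**f); cv2.imwrite("pics/p1.png",f["image"][:,:,::-1]); print(robot.sense()["t"])
E
```

```text
True [0.49411035 0.07892728 0.03886406] [-0.13727375  0.20818628  4.92585937]
0.9013527967995643 [0.49261694 0.07842933 0.03769104] [ 0.64837771 -0.46511185 -0.66780264]
11.8917
```

View pics/p1.png

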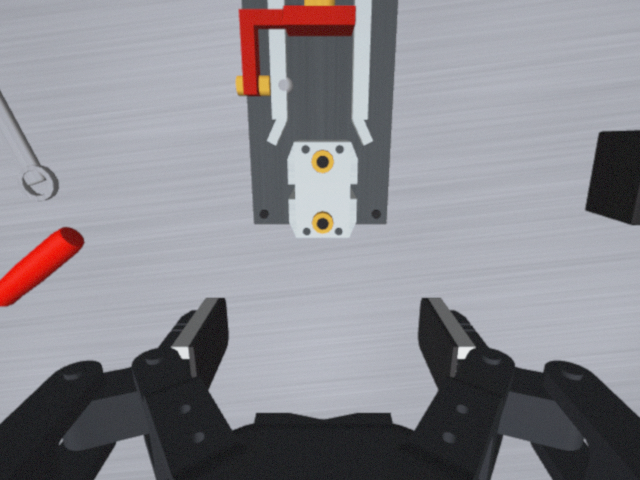

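The block stands squarely in front of the mouth, with screws at (306,150), (340,150), (307,232) and (339,232). It is centred between the lip ends at (274,140) and (367,140). Next I push it with nearly closed fingers, low on the rear face.

Run:
```python
from plant import robot
from h import *
import cv2
A=dict(np.load("pics/p1.npz")); c=np.mean([onz(A,*p,.063) for p in((306,150),(340,150),(307,232),(339,232))],0)[:2]-HOME; print("block",c@U,c@[-U[1],U[0]])
def st():
    s=robot.sense(); d=np.array(s["tcp_pos"])[:2]-HOME
    print(round(s["t"],2),"x+46",round(d@U+.046,4),"y",round(d@[-U[1],U[0]],4),"z",round(s["tcp_pos"][2],4),"F",np.round(s["wrist_force"],1))
robot.grip(.12); robot.move_straight(at(-.146,.12),vel=.2); robot.move_straight(at(-.146,.025),vel=.12); st()
print(robot.move_straight(at(-.091,.025),vel=.04,contact_N=8)); st()
print(robot.move_straight(at(-.031,.025),vel=.008,contact_N=14)); st()
f=robot.grab_frame("wrist"); np.savez("pics/q1.npz",**f)
g=robot.grab_frame("top"); T=cv2.resize(g["image"][200:320,260:360],None,fx=3,fy=3)
cv2.imwrite("pics/q1.png",np.vstack([f["image"][0:240],np.pad(T[:,:],((0,0),(0,340),(0,0)))])[:,:,::-1])
```

```text
block -0.08197241029607118 -0.0020227512292860855
14.07 x+46 -0.0994 y 0.0003 z 0.0256 F [-0.5  0.9  0.9]
False
15.59 x+46 -0.0448 y -0.0001 z 0.0251 F [-0.1  0.   0.5]
True
20.31 x+46 -0.0074 y -0.0004 z 0.0239 F [ 0.4 -0.7  0. ]
```

View pics/q1.png

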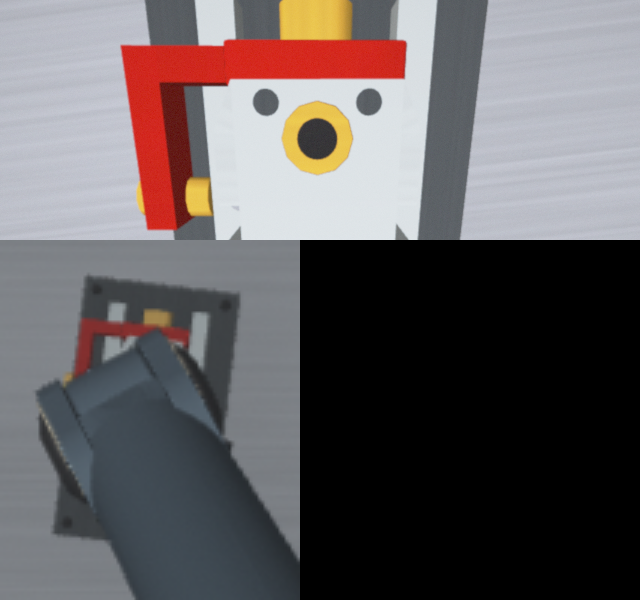

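The block's front sits near the red stop, but the force reads about 0 after the stop. I'll back off and look from above.

Run:
```python
from plant import robot
from h import *
import cv2
robot.move_straight(at(-.075,.025),vel=.1); robot.move_straight(at(-.10,.20),vel=.25)
robot.sleep(.2); f=robot.grab_frame("wrist"); np.savez("pics/r1.npz",**f); cv2.imwrite("pics/r1.png",cv2.resize(f["image"][0:220,190:450],None,fx=3,fy=2.7,interpolation=cv2.INTER_CUBIC)[:,:,::-1]); print(robot.sense()["t"])
```

```text
21.8667
```

View pics/r1.png

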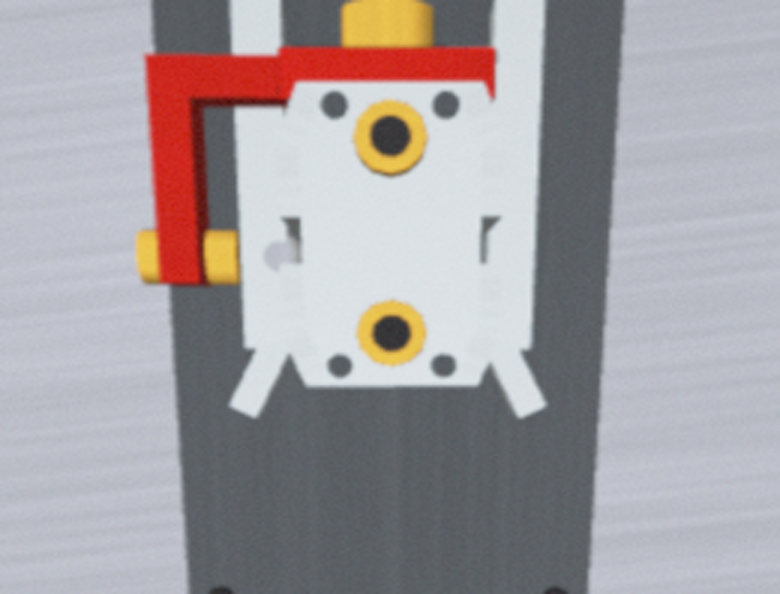

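The ball at crop (280,255) lies within the left slot, and the front face touches the red stop region. I'll compare block and ball positions numerically.

Run:
```python
from h import *
A=dict(np.load("pics/r1.npz")); V=np.array([-U[1],U[0]])
g=lambda x,y,z:onz(A,190+x/3,y/2.7,z)[:2]-HOME
for n,P,z in(("block",[(334,104),(446,104),(340,366),(444,366)],.063),("ports",[(390,136),(391,333)],.071),("ball",[(279,255)],.02),("ball",[(279,255)],.0235),("stopfront",[(200,103)],.042)):
    c=np.mean([g(*p,z) for p in P],0); print(n,c@U,c@V)
```

```text
block -0.0035316134098168795 -0.000660926978716177
ports -0.0035849569419808026 -0.0005527603199908471
ball -0.004179629880745011 0.02877605516292238
ball -0.004413962068174745 0.028441474139640207
stopfront 0.031137433449772687 0.04388136143116281
```

```bash
python3 -c "
from plant import robot
print(robot.close_job())"
```

```text
the job is handed in; nothing more can be done
None
```

The silver block is in the dock, let go, with its slot within about 1 mm of the ball by camera measurement; the push stopped at its 14 N limit, and I handed the job in (no verdict was returned).

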